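Stand a toppled jar back up in its rack

TASK

One of the square storage jars has toppled forward over the front lip of the jar rack. Get the fingertips under its lid end and tip it up against the back of the rack, its base staying down in the tray, pushing its top end until it stands upright in its own gap in the row. Then press its top firmly home against the facing board for a second (about 10 N, never over 20 N on the jar) so that its back is flush, let go, and leave everything else where it is.

Things in the scene. Friction and masses are not known exactly. Their poses are not given: they have to be found in the camera images.
- rack: Plywood jar rack fixed to the bench: floor board 12 thick, upright back, low end cheeks, front lip 12 thick with its top 42 above the bench (30 above the tray floor). 164 deep, 430 long. Origin: on its underside, 77.5 behind the lip's outer face, mid-length. +x points from the lip to the back, +y along the row, z up. Lip's inner face at x = -65.5.
- panel: The rack's back: fixed panel, top 200 above the bench, carrying a facing board (165 high) on two wing-nut bolts. Origin: mid-length, tray-floor level (12 above the bench), 125 behind the lip's inner face; axes as the rack's. The facing board's front is at x = 0 to -10: it is set anew each time to suit the jars, clamped rigid, and this pose does not show where; it must be felt.
- jar: The toppled jar: square plastic body 98 x 98 x 126 high, round black lid 90 in diameter from 130 to 158 above the base; 0.4 to 0.75 kg, weight centre on the axis, 73 up. Too wide to grasp. Origin: centre of its base, z along its axis to the lid. It slants over the front lip, 23 to 26 degrees above level; its -x side is underneath, its +x side on top. Standing in place, its x points as the rack's x.
- jar_lid (a point): Centre of the outer face of the jar's lid, 158 along the jar's z. At the start the lid sticks out about 65 beyond the front lip, over the bare bench; its underside is about 80 above the bench there.
- jar_back (a point): Point on the jar's +x face, 49 from its axis, 50 above the base; this face ends flush on the facing board. The base's lower edge starts 57 to 62 in front of the panel's x = 0, so while the jar is tipped up the +x edge of its base meets the board and slides down it. Friction there 0.5 to 0.7: it can jam if pushed low; it moves on when lifted or pushed near the lid.
- jar_b: A like jar standing upright in the rack, at the -y end of the row. Origin: centre of its base. Leave it.
- tin: Round metal tin, 84 in diameter, 90 high, standing in the rack at the +y end of the row. Origin: centre of its base. Leave it.
- glue: Yellow glue bottle, 68 in diameter, 190 high, standing on the bench. Origin: centre of its base. Leave it.
- sandblock: Cork sanding block 110 x 60 x 32 lying on the bench in front of the rack's +y end. Origin: centre of its underside. Leave it.
- mug: Dark steel pencil cup, 84 in diameter, 100 high, on the bench. Origin: centre of its base. Leave it.
Not all that is in view belongs to the job. What is shaped like the jar but purple is not meant.

How it is judged:
On the way, in this order (a step that is already met when the one before it is completed fails the run):
1. the jar is tipped up to between 30 and 65 degrees, still slanting, its base down in the tray and bearing on the back of the rack (angle between jar's own z axis and vertical between 0.44 and 1.05 rad and contact force between jar and panel above 0.3 N), for 0.1 s.
2. the jar, upright, is pressed home against the facing board by the fingers with 6 N or more (angle between jar's own z axis and vertical below 0.04 rad and contact force between the fingers and jar above 6 N and contact force between jar and panel above 2 N), for 0.4 s.
At the end, for the whole second after the job is handed in: The jar stands still on the tray floor in its gap (within 60 mm of the panel's middle), upright within 2 degrees, with its back at the facing board: no more than 13 mm in front of the panel frame's x = 0 and square to it within 3 degrees (angle between jar's own z axis and vertical below 0.04 rad and z of jar in the frame of panel below 0.003 m and x of jar_back in the frame of panel above -0.013 m and angle between the x axis of jar and the x axis of panel, either way round below 0.05 rad and y of jar in the frame of panel between -0.06 and 0.06 m and linear speed of jar below 0.02 m/s); the robot touches nothing.
It fails at once if the fingers press on the jar with more than 20 N (contact force between the fingers and jar above 20 N).
It fails at once if the jar is lifted out of the tray (the centre of its base more than 85 mm above the tray floor) (z of jar in the frame of panel above 0.085 m).
It fails at once if a neighbour in the rack is moved by more than 15 mm (distance of any of jar_b, tin from where it was at the start of the episode above 0.015 m).
It fails at once if the glue bottle, the sanding block or the pencil cup is moved by more than 20 mm (distance of any of glue, sandblock, mug from where it was at the start of the episode above 0.02 m).
It also fails if it takes over 64 s, if anything falls off the work surface, if the arm or the gripper's body presses on something with over 40 N, if the wrist force passes 120 N, or if a joint passes its speed limit or range.

ROBOT

A 7-joint arm with a two-finger parallel gripper is mounted at the origin on the work surface. World frame = base frame: x ahead of the robot, y to its left, z up, the work surface at z = 0. Lengths are in m, angles in rad, forces in N, time in s.
With the tool pointing down it reaches from about 0.4 to 0.85 m from the base axis. Payload 10.4 kg.
Tool frame: the origin (TCP) lies between the finger pads; the fingertips stand tcp_to_tips ahead of it and the grasp point (between the pads) lies 8 mm behind it (tcp_to_tips is the distance from the TCP to the fingertips, in m); z points along the fingers, y is the line along which they close (so a half turn about z gives the same grasp; the last joint's range is limited). The gripper opens to 85 mm and grips with 20 to 120 N. Pads are 22 mm wide; open, the fingers measure 114 mm over their backs; the gripper's body (76 mm by 85 mm) begins 54 mm behind the grasp point. The pads swing forward as they close: fully open they stand 13 mm farther back than shut.
Start: joints at [1.303, 0.332, -0.065, 1.46, 0.022, 1.35, -0.088], TCP at [0.151, -0.606, 0.242] pointing down, gripper open.
Joint ranges: [-2.6, 2.6], [-0.5, 2.12], [-1.47, 1.34], [0.16, 2.42], [-1.27, 4.41], [0.06, 2.06], [-2.6, 2.6]. Speed limits (rad/s): [2.22, 2.22, 2.79, 2.79, 3.14, 3.14, 3.14].

INTERFACE

Orientations are given as a unit quaternion [x, y, z, w].
In Python, from workcell import * gives the robot as it stands.
- The arm moves only by the tool apply_moves, never from a script. Its argument "rows" is a list of rows, each an object of numbers: "x", "y", "z": the shift along the tool's x, y, z in mm; "ax", "ay", "az": the turn, a rotation vector about the tool's x, y, z in degrees; "gripper": the closure, from 0 (fully open) to 1 (shut). A call has 1 to 5 rows; each row shifts and turns the commanded pose from where the row before left it, along the tool's axes as they then stand; what a row does not reach is not made up. A row lasts 1/12 s, in which the tool goes at most 41.7 mm and 7.16 degrees, less where a joint would pass 70% of its speed; a pose out of reach is approached as far as the arm can. A call with a gripper value outside its range is refused whole. The fingers move at their own pace and stop on an object; "newtons" is the grip in N (left out, the last holds). Time passes only in rows, so rows that do not move let the fingers close. It gives the time, the measured TCP pose, the force, the opening and the grip force at its end, in the units of the state.
- get_obs(): the state, without advancing time (a new reading comes with each control period).
- camera(name): name is "side" or "top"; returns a dict with "color" (400x640x3 uint8, red, green, blue), "fov_y" (degrees; the focal length in pixels is half the picture's height over the tangent of half this angle, whatever the lens; pixels are square), "cx", "cy" (the principal point, pixels), "rvec" (rotation vector, rad) and "tvec" (3), from world to camera coordinates, as OpenCV has them. Camera axes: x right, y down, z forward; pixel columns grow to the right and rows downward; lengths in m; the calibration is good to about 2 mm. A picture is of the moment at which its call begins. There is no depth.
- hand_in(): hands the job in; it is judged then, once.
The state is a dict: "clock": time; "joint_pos": joint angles; "joint_velocities": joint speeds; "tau": joint torques, N m; "position": TCP position; "ee_rot": TCP orientation; "ft_force": force on the tool from outside, world axes, zero at the start; "torque": the same for the moment, N m; "grip_width": opening from 0.0 (shut) to 1.0 (fully open); "grasp_force": force on a finger pad.
Only numpy, scipy, OpenCV 4.12 (cv2) and the standard library are available. Lean on these libraries where they do the work, as an engineer would, in place of code of your own. Each camera call takes 0.05 s, during which the arm holds its last target. There are 200 camera calls.

## Working session

There is one attempt and no reset: what is moved stays moved. The work goes in short steps, Python scripts to look and compute and a tool call to move; the robot and the scene stay as the last step left them, time stands still between calls to the robot, and variables do not carry over. Pictures are saved under pics/ and viewed, at most 10 in all, crops included, and the job is handed in when it is done.

Besides the shell and the picture viewer there is one more tool, called after ">>>" as name([rows], argument=value, ...), one row to a line, values as JSON. apply_moves: Moves the arm, as the interface text tells. Its arguments: {"type":"object","properties":{"rows":{"type":"array","items":{"type":"object","properties":{"x":{"type":"number"},"y":{"type":"number"},"z":{"type":"number"},"ax":{"type":"number"},"ay":{"type":"number"},"az":{"type":"number"},"gripper":{"type":"number"}}}},"newtons":{"type":"number"}},"required":["rows"]}

```bash
mkdir -p pics; ls; python3 - <<'E'
from workcell import *
import cv2
o=get_obs();print(o)
for n in("side","top"):
    c=camera(n);cv2.imwrite(f"pics/{n}0.png",c["color"][:,:,::-1]);print({k:v for k,v in c.items() if k!="color"})
E
```

```text
pics
{'clock': 0.0, 'joint_pos': array([ 1.30337249,  0.33290278, -0.06469229,  1.46093363,  0.0216034 ,
        1.34987652, -0.08849844]), 'joint_velocities': array([-3.19129499e-04,  7.12946975e-04,  9.44768479e-04,  4.67075683e-04,
        1.78741658e-04, -9.45469503e-04,  9.73112786e-05]), 'tau': array([-1.20097655e-03, -6.25448298e+01,  4.81948885e-02, -3.91598904e+01,
        1.60377729e-02,  1.00644995e-02, -3.34780839e-05]), 'position': array([ 0.1513969 , -0.60602582,  0.24150026]), 'ee_rot': array([ 9.92515794e-01,  1.22114259e-01, -1.21659287e-04, -7.01891575e-04]), 'ft_force': array([ 0.25959937, -0.26649641,  0.0535607 ]), 'torque': array([-0.02229894, -0.02482963,  0.05966514]), 'grasp_force': 0.0, 'grip_width': 1.0028260036395598}
{'fov_y': 46.408955787977625, 'cx': 325.03139498138466, 'cy': 203.7816514132035, 'rvec': array([ 0.44798387,  2.62355155, -1.39069037]), 'tvec': array([0.42063107, 0.0230258 , 1.492273  ])}
{'fov_y': 51.278062515906186, 'cx': 318.1552532058241, 'cy': 202.9126901317723, 'rvec': array([ 2.17838815, -2.15469404,  0.09826918]), 'tvec': array([-0.03779665,  0.45496376,  1.3047064 ])}
```

View pics/side0.png

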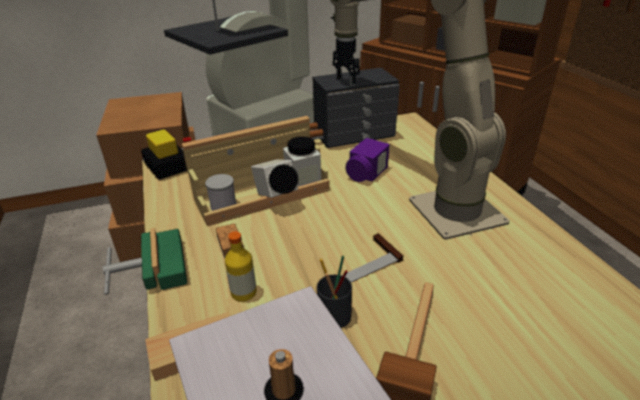

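View pics/top0.png

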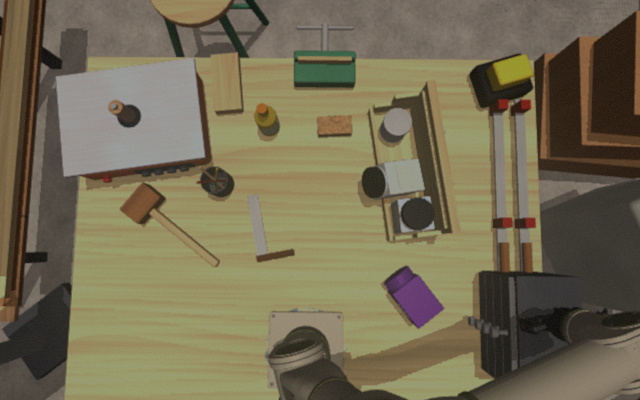

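```bash
python3 - <<'E'
import cv2
a=cv2.imread("pics/top0.png")[70:250,350:470];cv2.imwrite("pics/t1.png",cv2.resize(a,None,fx=3.3,fy=3.3,interpolation=cv2.INTER_CUBIC))
b=cv2.imread("pics/side0.png")[100:230,170:345]
A=cv2.resize(a,(396,594),interpolation=cv2.INTER_CUBIC)
B=cv2.resize(b,(400,297),interpolation=cv2.INTER_CUBIC)
import numpy as np
C=np.zeros((594,796,3),np.uint8);C[:,:396]=A;C[:297,396:]=B
cv2.imwrite("pics/crop1.png",C)
E
```

```text
(no output)
```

View pics/crop1.png

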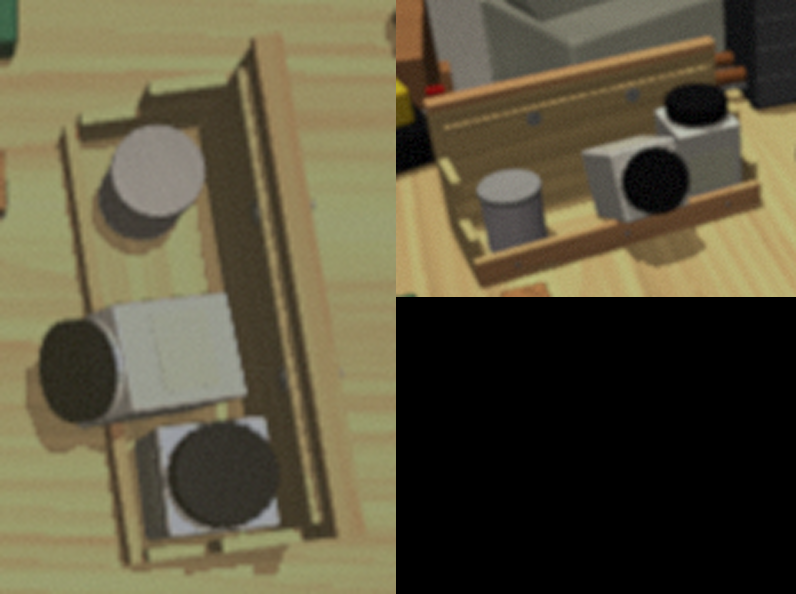

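```bash
cat > h.py <<'E'
import numpy as np,cv2
from scipy.optimize import least_squares
from scipy.spatial.transform import Rotation as R
CAM={"side":(46.408955787977625,325.0314,203.78165,[0.44798387,2.62355155,-1.39069037],[0.42063107,0.0230258,1.492273]),
"top":(51.278062515906186,318.15525,202.91269,[2.17838815,-2.15469404,0.09826918],[-0.03779665,0.45496376,1.3047064])}
def proj(n,P):
    f,cx,cy,r,t=CAM[n];f=200/np.tan(np.radians(f/2))
    return cv2.projectPoints(np.array(P,float).reshape(-1,1,3),np.array(r),np.array(t),np.array([[f,0,cx],[0,f,cy],[0,0,1.]]),None)[0][:,0]
T=lambda u,v:(350+u/3.3,70+v/3.3)
S=lambda u,v:(170+(u-396)/2.2857,100+v/2.2857)
def rack(p,P):
    c,s=np.cos(p[2]),np.sin(p[2]);P=np.atleast_2d(P).astype(float)
    return np.c_[p[0]+c*P[:,0]-s*P[:,1],p[1]+s*P[:,0]+c*P[:,1],P[:,2]]
E
cat > fit.py <<'E'
from h import *
k=1e-3
M=[("top",(-77.5,215,42),T(62,135)),("top",(-77.5,-215,42),T(128,566)),("top",(86.5,215,200),T(280,36)),("top",(86.5,-215,200),T(337,537)),
("side",(-77.5,215,42),S(475,262)),("side",(-77.5,-215,42),S(757,183)),("side",(-77.5,215,0),S(486,287)),("side",(-77.5,-215,0),S(760,206))]
f=lambda p:np.concatenate([proj(n,rack(p,np.array(a)*k))[0]-b for n,a,b in M])
r=least_squares(f,[.45,-.25,-1.57]);print(r.x,np.degrees(r.x[2]),r.fun.reshape(-1,2).round(1))
p=r.x
# jar: in rack frame, y, t, xlow, yaw small
def jar(q,P):
    y,t,xl,w=q;P=np.atleast_2d(P)
    ex=np.array([np.sin(t),0,np.cos(t)]);ez=np.array([-np.cos(t),0,np.sin(t)]);o=np.array([xl,0,.012])+.049*ex
    L=o+P[:,:1]*ex+P[:,2:]*ez+np.c_[0*P[:,0],-P[:,1],0*P[:,0]]*-1
    c,s=np.cos(w),np.sin(w);return rack(p,np.c_[c*L[:,0]-s*L[:,1],s*L[:,0]+c*L[:,1]+y,L[:,2]])
J=[("top",(49,49,0),T(228,293)),("top",(49,-49,0),T(245,395)),("side",(0,0,158),S(656,181)),("side",(49,49,0),S(584,150)),("top",(49,49,126),T(113,310)),("top",(49,-49,126),T(133,410))]
g=lambda q:np.concatenate([proj(n,jar(q,np.array(a)*k))[0]-b for n,a,b in J])
r=least_squares(g,[-.03,.43,0,0]);q=r.x;print(q,r.fun.reshape(-1,2).round(1))
print("lid centre",jar(q,np.array([0,0,.158])),"lid low edge",jar(q,np.array([-.045,0,.158])),"low base",jar(q,np.array([-.049,0,0])))
print("rack x dir",np.cos(p[2]),np.sin(p[2]))
E
python3 fit.py; python3 -c "
import workcell;print([n for n in dir(workcell) if n[0]!='_'], workcell.get_obs().get('tcp_to_tips'), getattr(workcell,'tcp_to_tips',None))"
```

```text
[ 0.56058944 -0.298984   -1.44110756] -82.56938120468828 [[ 0.8 -3.7]
 [-1.2 -0.7]
 [-1.4  1.2]
 [ 4.2  0.5]
 [ 0.7  0.6]
 [ 3.   0.7]
 [-1.9  0.6]
 [ 1.8  1.1]]
[-0.03196476  0.42303456  0.00262085  0.03992799] [[ 0.1  0.1]
 [ 0.9  0.9]
 [ 1.7  0.2]
 [-0.4  0.6]
 [-0.  -2.5]
 [-0.2  0.4]]
lid centre [[ 0.50841119 -0.18352398  0.12154417]] lid low edge [[ 0.50529272 -0.16531526  0.08051103]] low base [[ 0.52933552 -0.3057011   0.012     ]]
rack x dir 0.1293255260319121 -0.9916021925734984
['MotionError', 'camera', 'get_obs', 'hand_in', 'tcp_to_tips'] None 0.011
```

```bash
cat >> h.py <<'E'
X=np.array([.1293,-.9916,0]);Y=np.array([.9916,.1293,0]);Z=np.array([0,0,1.])
O=np.array([.5606,-.2990,0])   # rack origin
def ori(d):
    d=np.radians(d);z=np.cos(d)*X-np.sin(d)*Z
    return R.from_matrix(np.c_[np.cross(Y,z),Y,z])
def st():
    from workcell import get_obs
    o=get_obs();r=R.from_quat(o["ee_rot"]);p=o["position"];z=r.as_matrix()[:,2]
    L=np.array([(p-O)@X,(p-O)@Y,p[2]])*1e3
    print("t%.2f"%o["clock"],"rackpos",L.round(1),"d %.1f"%np.degrees(np.arctan2(-z[2],z@X)),"zY %.3f"%(z@Y),"F rack",np.array([o["ft_force"]@X,o["ft_force"]@Y,o["ft_force"]@Z]).round(2),"q",o["joint_pos"].round(2),"gw %.2f"%o["grip_width"])
    return o,p,r
def plan(tgt,rot,n,p=None,r=None):
    o,p0,r0=st();rot=rot or r0
    w=(r0.inv()*rot).as_rotvec();dv=(np.array(tgt)-p0)/n*1e3
    for i in range(n):
        s=(r0*R.from_rotvec(w*i/n)).inv().apply(dv);print(i,s.round(0),np.degrees(w/n).round(1))
rk=lambda a,b,c:O+(a*X+b*Y)*1e-3+Z*c*1e-3
E
python3 - <<'E'
from h import *
plan([.33,-.33,.36],None,10)
print(rk(-300,-35,300))
E
```

```text
t0.10 rackpos [ 251.6 -445.5  241.6] d 90.1 zY -0.000 F rack [0.67 0.32 0.87] q [ 1.3   0.33 -0.06  1.46  0.02  1.35 -0.09] gw 1.00
0 [ 24. -22. -12.] [0. 0. 0.]
1 [ 24. -22. -12.] [0. 0. 0.]
2 [ 24. -22. -12.] [0. 0. 0.]
3 [ 24. -22. -12.] [0. 0. 0.]
4 [ 24. -22. -12.] [0. 0. 0.]
5 [ 24. -22. -12.] [0. 0. 0.]
6 [ 24. -22. -12.] [0. 0. 0.]
7 [ 24. -22. -12.] [0. 0. 0.]
8 [ 24. -22. -12.] [0. 0. 0.]
9 [ 24. -22. -12.] [0. 0. 0.]
[ 0.487104  -0.0060455  0.3      ]
```

>>> apply_moves([
  {"x": 24, "y": -22, "z": -24, "gripper": 1},
  {"x": 24, "y": -22, "z": -24, "gripper": 1},
  {"x": 24, "y": -22, "z": -24, "gripper": 1},
  {"x": 24, "y": -22, "z": -24, "gripper": 1},
  {"x": 24, "y": -22, "z": -24, "gripper": 1},
], newtons=60)

```text
invalid input at $.rows[0]: expected keys x, y, z, ax, ay, az, gripper
```

```bash
python3 - <<'E'
from h import *
plan(rk(-300,-35,330),ori(90),14)
E
```

```text
t0.10 rackpos [ 251.6 -445.5  241.6] d 90.1 zY -0.000 F rack [0.67 0.32 0.87] q [ 1.3   0.33 -0.06  1.46  0.02  1.35 -0.09] gw 1.00
0 [ 34. -36.  -6.] [-0. -0. -6.]
1 [ 37. -32.  -6.] [-0. -0. -6.]
2 [ 40. -28.  -6.] [-0. -0. -6.]
3 [ 43. -24.  -6.] [-0. -0. -6.]
4 [ 45. -19.  -6.] [-0. -0. -6.]
5 [ 47. -14.  -6.] [-0. -0. -6.]
6 [48. -9. -6.] [-0. -0. -6.]
7 [49. -4. -6.] [-0. -0. -6.]
8 [49.  1. -6.] [-0. -0. -6.]
9 [49.  6. -6.] [-0. -0. -6.]
10 [48. 11. -6.] [-0. -0. -6.]
11 [46. 16. -6.] [-0. -0. -6.]
12 [45. 21. -6.] [-0. -0. -6.]
13 [42. 25. -6.] [-0. -0. -6.]
```

All keys are required.

>>> apply_moves([
  {"x": 24, "y": -22, "z": -24, "ax": 0, "ay": 0, "az": 0, "gripper": 1},
  {"x": 24, "y": -22, "z": -24, "ax": 0, "ay": 0, "az": 0, "gripper": 1},
  {"x": 24, "y": -22, "z": -24, "ax": 0, "ay": 0, "az": 0, "gripper": 1},
  {"x": 24, "y": -22, "z": -24, "ax": 0, "ay": 0, "az": 0, "gripper": 1},
  {"x": 24, "y": -22, "z": -24, "ax": 0, "ay": 0, "az": 0, "gripper": 1},
], newtons=60)

```text
clock: 0.52
position: [0.2417, -0.4689, 0.3631]
ee_rot: [0.993, 0.122, -0.0, -0.0]
ft_force: [0.8, 0.5, 0.4]
grip_width: 0.301
grasp_force: 0.0
```

```bash
python3 - <<'E'
from h import *
plan(rk(-290,-35,330),ori(90),15)
E
```

```text
t0.52 rackpos [ 127.3 -338.1  363.1] d 90.0 zY -0.000 F rack [-0.37  0.85  0.36] q [ 1.16  0.09 -0.16  1.5   0.01  1.55 -0.33] gw 0.30
0 [ 23. -25.   2.] [-0.  -0.  -5.6]
1 [ 26. -23.   2.] [-0.  -0.  -5.6]
2 [ 28. -20.   2.] [-0.  -0.  -5.6]
3 [ 30. -18.   2.] [-0.  -0.  -5.6]
4 [ 31. -15.   2.] [-0.  -0.  -5.6]
5 [ 32. -12.   2.] [-0.  -0.  -5.6]
6 [33. -8.  2.] [-0.  -0.  -5.6]
7 [34. -5.  2.] [-0.  -0.  -5.6]
8 [34. -2.  2.] [-0.  -0.  -5.6]
9 [34.  2.  2.] [-0.  -0.  -5.6]
10 [34.  5.  2.] [-0.  -0.  -5.6]
11 [33.  8.  2.] [-0.  -0.  -5.6]
12 [32. 11.  2.] [-0.  -0.  -5.6]
13 [31. 14.  2.] [-0.  -0.  -5.6]
14 [30. 17.  2.] [-0.  -0.  -5.6]
```

>>> apply_moves([
  {"x": 23, "y": -25, "z": 2, "ax": 0, "ay": 0, "az": -5.6, "gripper": 1},
  {"x": 26, "y": -23, "z": 2, "ax": 0, "ay": 0, "az": -5.6, "gripper": 1},
  {"x": 28, "y": -20, "z": 2, "ax": 0, "ay": 0, "az": -5.6, "gripper": 1},
  {"x": 30, "y": -18, "z": 2, "ax": 0, "ay": 0, "az": -5.6, "gripper": 1},
  {"x": 31, "y": -15, "z": 2, "ax": 0, "ay": 0, "az": -5.6, "gripper": 1},
])

```text
clock: 0.93
position: [0.3241, -0.3173, 0.352]
ee_rot: [0.933, 0.361, -0.0, -0.0]
ft_force: [-0.1, 0.3, 0.5]
grip_width: -0.003
grasp_force: 0.0
```

>>> apply_moves([
  {"x": 32, "y": -12, "z": 2, "ax": 0, "ay": 0, "az": -5.6, "gripper": 1},
  {"x": 33, "y": -8, "z": 2, "ax": 0, "ay": 0, "az": -5.6, "gripper": 1},
  {"x": 34, "y": -5, "z": 2, "ax": 0, "ay": 0, "az": -5.6, "gripper": 1},
  {"x": 34, "y": -2, "z": 2, "ax": 0, "ay": 0, "az": -5.6, "gripper": 1},
  {"x": 34, "y": 2, "z": 2, "ax": 0, "ay": 0, "az": -5.6, "gripper": 1},
])

```text
clock: 1.35
position: [0.4047, -0.167, 0.3421]
ee_rot: [0.818, 0.576, -0.0, 0.0]
ft_force: [1.2, -0.5, -0.2]
grip_width: -0.005
grasp_force: 0.0
```

>>> apply_moves([
  {"x": 34, "y": 5, "z": 2, "ax": 0, "ay": 0, "az": -5.6, "gripper": 1},
  {"x": 33, "y": 8, "z": 2, "ax": 0, "ay": 0, "az": -5.6, "gripper": 1},
  {"x": 32, "y": 11, "z": 2, "ax": 0, "ay": 0, "az": -5.6, "gripper": 1},
  {"x": 31, "y": 14, "z": 2, "ax": 0, "ay": 0, "az": -5.6, "gripper": 1},
  {"x": 30, "y": 17, "z": 2, "ax": 0, "ay": 0, "az": -5.6, "gripper": 1},
])

```text
clock: 1.77
position: [0.4842, -0.0162, 0.3322]
ee_rot: [0.654, 0.756, -0.0, 0.0]
ft_force: [0.9, -0.7, -0.0]
grip_width: -0.006
grasp_force: 0.0
```

```bash
python3 - <<'E'
from h import *
plan(rk(-260,-35,240),ori(30),10)
E
```

```text
t1.77 rackpos [-290.3  -39.2  332.2] d 90.0 zY 0.000 F rack [ 0.77  0.79 -0.02] q [ 0.64  0.02 -0.7   1.64  0.02  1.48  0.08] gw -0.01
0 [-3.  0.  9.] [ 0.  -6.   0.1]
1 [-2.  0.  9.] [ 0.  -6.   0.1]
2 [-1.  0. 10.] [ 0.  -6.   0.1]
3 [-0.  0. 10.] [ 0.  -6.   0.1]
4 [ 1.  0. 10.] [ 0.  -6.   0.1]
5 [2. 0. 9.] [ 0.  -6.   0.1]
6 [3. 0. 9.] [ 0.  -6.   0.1]
7 [4. 0. 9.] [ 0.  -6.   0.1]
8 [5. 0. 8.] [ 0.  -6.   0.1]
9 [6. 0. 8.] [ 0.  -6.   0.1]
```

>>> apply_moves([
  {"x": -3, "y": 0, "z": 9, "ax": 0, "ay": -6, "az": 0, "gripper": 1},
  {"x": -2, "y": 0, "z": 9, "ax": 0, "ay": -6, "az": 0, "gripper": 1},
  {"x": -1, "y": 0, "z": 10, "ax": 0, "ay": -6, "az": 0, "gripper": 1},
  {"x": 0, "y": 0, "z": 10, "ax": 0, "ay": -6, "az": 0, "gripper": 1},
  {"x": 1, "y": 0, "z": 10, "ax": 0, "ay": -6, "az": 0, "gripper": 1},
])

```text
clock: 2.18
position: [0.4864, -0.0325, 0.2863]
ee_rot: [0.633, 0.729, -0.17, 0.198]
ft_force: [0.2, -0.1, -0.9]
grip_width: -0.002
grasp_force: 0.0
```

>>> apply_moves([
  {"x": 2, "y": 0, "z": 9, "ax": 0, "ay": -6, "az": 0, "gripper": 1},
  {"x": 3, "y": 0, "z": 9, "ax": 0, "ay": -6, "az": 0, "gripper": 1},
  {"x": 4, "y": 0, "z": 9, "ax": 0, "ay": -6, "az": 0, "gripper": 1},
  {"x": 5, "y": 0, "z": 8, "ax": 0, "ay": -6, "az": 0, "gripper": 1},
  {"x": 6, "y": 0, "z": 8, "ax": 0, "ay": -6, "az": 0, "gripper": 1},
])

```text
clock: 2.6
position: [0.4884, -0.0463, 0.2402]
ee_rot: [0.567, 0.653, -0.328, 0.38]
ft_force: [0.3, -0.8, -2.0]
grip_width: 0.003
grasp_force: 0.0
```

```bash
python3 - <<'E'
from h import *
from workcell import camera
st()
t=camera("top")["color"][:,:,::-1][70:250,330:470];s=camera("side")["color"][:,:,::-1][90:240,170:345]
C=np.zeros((585,796,3),np.uint8);C[:585,:396]=cv2.resize(t,(396,585));C[:343,396:]=cv2.resize(s,(400,343));cv2.imwrite("pics/c2.png",C)
E
```

```text
t2.60 rackpos [-259.9  -39.   240.2] d 29.7 zY 0.012 F rack [ 0.83  0.17 -1.97] q [ 0.15  0.37 -0.84  1.92  1.08  1.76 -0.85] gw 0.00
```

View pics/c2.png

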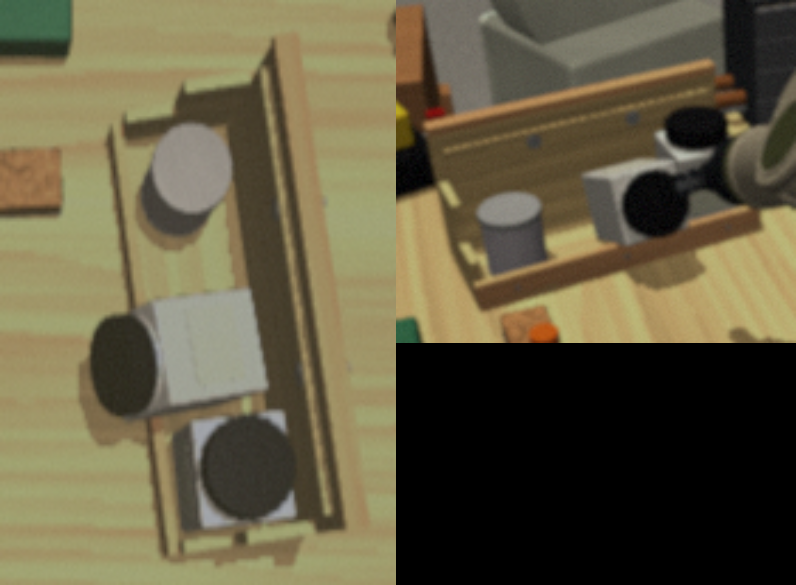

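>>> apply_moves([
  {"x": 21, "y": 0, "z": 23, "ax": 0, "ay": 0, "az": 0, "gripper": 1},
  {"x": 21, "y": 0, "z": 23, "ax": 0, "ay": 0, "az": 0, "gripper": 1},
  {"x": 21, "y": 0, "z": 23, "ax": 0, "ay": 0, "az": 0, "gripper": 1},
  {"x": 20, "y": 0, "z": 23, "ax": 0, "ay": 0, "az": 0, "gripper": 1},
  {"x": 20, "y": 0, "z": 23, "ax": 0, "ay": 0, "az": 0, "gripper": 1},
])

```text
clock: 3.12
position: [0.4952, -0.0954, 0.0933]
ee_rot: [0.57, 0.653, -0.327, 0.376]
ft_force: [0.6, -0.6, 0.5]
grip_width: -0.003
grasp_force: 0.0
```

```bash
python3 - <<'E'
from h import *
plan(rk(-142,-38,53.5),ori(30),5)
E
```

```text
t3.12 rackpos [-210.3  -38.5   93.3] d 30.2 zY 0.008 F rack [0.71 0.46 0.54] q [ 0.15  0.6  -0.73  2.01  1.24  1.62 -1.08] gw -0.00
0 [ 0. -0. 16.] [ 0.1 -0.   0. ]
1 [ 0.  0. 16.] [ 0.1 -0.   0. ]
2 [ 0.  0. 16.] [ 0.1 -0.   0. ]
3 [ 0.  0. 16.] [ 0.1 -0.   0. ]
4 [ 0.  0. 16.] [ 0.1 -0.   0. ]
```

>>> apply_moves([
  {"x": 0, "y": 0, "z": 16, "ax": 0, "ay": 0, "az": 0, "gripper": 1},
  {"x": 0, "y": 0, "z": 16, "ax": 0, "ay": 0, "az": 0, "gripper": 1},
  {"x": 0, "y": 0, "z": 16, "ax": 0, "ay": 0, "az": 0, "gripper": 1},
  {"x": 0, "y": 0, "z": 16, "ax": 0, "ay": 0, "az": 0, "gripper": 1},
  {"x": 0, "y": 0, "z": 16, "ax": 0, "ay": 0, "az": 0, "gripper": 1},
])

```text
clock: 3.53
position: [0.5053, -0.1649, 0.0547]
ee_rot: [0.569, 0.653, -0.327, 0.378]
ft_force: [0.5, 0.0, 0.4]
grip_width: -0.004
grasp_force: 0.0
```

>>> apply_moves([
  {"x": -2, "y": 0, "z": 0, "ax": 0, "ay": 0, "az": 0, "gripper": 1},
  {"x": -2, "y": 0, "z": 0, "ax": 0, "ay": 0, "az": 0, "gripper": 1},
  {"x": -2, "y": 0, "z": 0, "ax": 0, "ay": 0, "az": 0, "gripper": 1},
  {"x": -2, "y": 0, "z": 0, "ax": 0, "ay": 0, "az": 0, "gripper": 1},
  {"x": 0, "y": 0, "z": 0, "ax": 0, "ay": 0, "az": 0, "gripper": 1},
])

```text
clock: 3.95
position: [0.5056, -0.1665, 0.0614]
ee_rot: [0.568, 0.654, -0.327, 0.378]
ft_force: [-0.1, 0.3, 1.0]
grip_width: 0.002
grasp_force: 0.0
```

>>> apply_moves([
  {"x": -1.5, "y": 0, "z": 0, "ax": 0, "ay": 0, "az": 0, "gripper": 1},
  {"x": -1.5, "y": 0, "z": 0, "ax": 0, "ay": 0, "az": 0, "gripper": 1},
  {"x": -1.5, "y": 0, "z": 0, "ax": 0, "ay": 0, "az": 0, "gripper": 1},
  {"x": -1.5, "y": 0, "z": 0, "ax": 0, "ay": 0, "az": 0, "gripper": 1},
  {"x": 0, "y": 0, "z": 0, "ax": 0, "ay": 0, "az": 0, "gripper": 1},
])

```text
clock: 4.37
position: [0.5054, -0.1701, 0.0658]
ee_rot: [0.568, 0.654, -0.328, 0.378]
ft_force: [0.3, -0.3, 0.7]
grip_width: -0.001
grasp_force: 0.0
```

```bash
python3 - <<'E'
from h import *
st()
E
```

```text
t4.37 rackpos [-134.9  -38.    65.8] d 30.0 zY 0.009 F rack [0.29 0.22 0.73] q [ 0.24  0.62 -0.65  2.05  1.35  1.51 -1.06] gw -0.00
```

>>> apply_moves([
  {"x": -1.5, "y": 0, "z": 0, "ax": 0, "ay": 0, "az": 0, "gripper": 1},
  {"x": -1.5, "y": 0, "z": 0, "ax": 0, "ay": 0, "az": 0, "gripper": 1},
  {"x": -1.5, "y": 0, "z": 0, "ax": 0, "ay": 0, "az": 0, "gripper": 1},
  {"x": -1.5, "y": 0, "z": 0, "ax": 0, "ay": 0, "az": 0, "gripper": 1},
  {"x": 0, "y": 0, "z": 0, "ax": 0, "ay": 0, "az": 0, "gripper": 1},
])

```text
clock: 4.78
position: [0.5059, -0.173, 0.0709]
ee_rot: [0.568, 0.654, -0.328, 0.378]
ft_force: [0.6, 2.1, -1.8]
grip_width: -0.002
grasp_force: 0.8
```

```bash
python3 - <<'E'
from h import *
st()
from workcell import camera
t=camera("top")["color"][:,:,::-1][70:250,330:470];s=camera("side")["color"][:,:,::-1][90:240,170:345]
C=np.zeros((585,796,3),np.uint8);C[:585,:396]=cv2.resize(t,(396,585));C[:343,396:]=cv2.resize(s,(400,343));cv2.imwrite("pics/c3.png",C)
E
```

```text
t4.78 rackpos [-132.   -37.9   70.9] d 30.0 zY 0.009 F rack [-2.    0.88 -1.85] q [ 0.25  0.61 -0.65  2.05  1.35  1.51 -1.05] gw -0.00
```

View pics/c3.png

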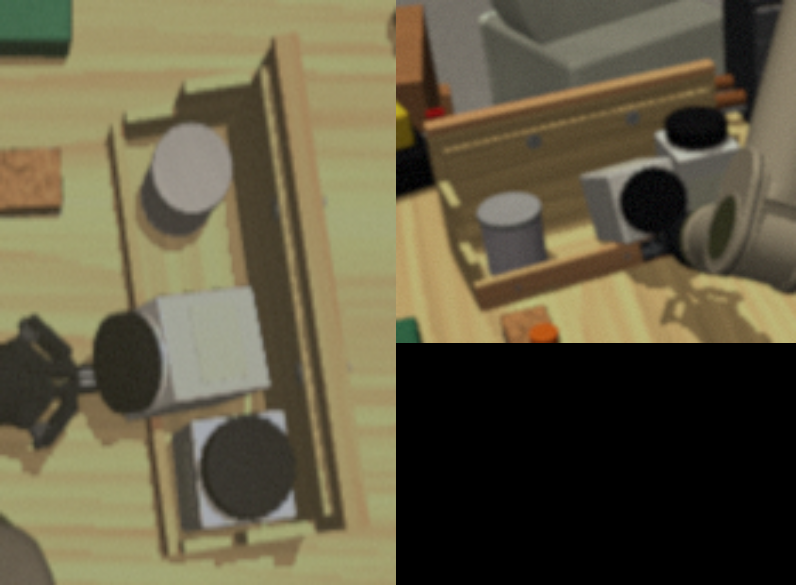

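>>> apply_moves([
  {"x": 3, "y": 0, "z": 0, "ax": 0, "ay": 0, "az": 0, "gripper": 1},
  {"x": 0, "y": 3, "z": 0, "ax": 0, "ay": 0, "az": 0, "gripper": 1},
  {"x": 0, "y": 3, "z": 0, "ax": 0, "ay": 0, "az": 0, "gripper": 1},
  {"x": -2, "y": 0, "z": 0, "ax": 0, "ay": 0, "az": 0, "gripper": 1},
  {"x": -1, "y": 0, "z": 0, "ax": 0, "ay": 0, "az": 0, "gripper": 1},
])

```text
clock: 5.3
position: [0.5119, -0.1722, 0.0707]
ee_rot: [0.568, 0.654, -0.328, 0.377]
ft_force: [0.9, 0.3, -1.4]
grip_width: 0.0
grasp_force: 0.8
```

>>> apply_moves([
  {"x": -2, "y": 0, "z": -0.2, "ax": 0, "ay": 0.8, "az": 0, "gripper": 1},
  {"x": -2, "y": 0, "z": -0.2, "ax": 0, "ay": 0.8, "az": 0, "gripper": 1},
  {"x": -2, "y": 0, "z": -0.2, "ax": 0, "ay": 0.8, "az": 0, "gripper": 1},
  {"x": -2, "y": 0, "z": -0.2, "ax": 0, "ay": 0.8, "az": 0, "gripper": 1},
  {"x": -2, "y": 0, "z": -0.2, "ax": 0, "ay": 0.8, "az": 0, "gripper": 1},
])

```text
clock: 5.72
position: [0.5124, -0.1767, 0.0803]
ee_rot: [0.579, 0.667, -0.307, 0.354]
ft_force: [0.3, 0.9, -0.0]
grip_width: 0.001
grasp_force: 0.7
```

```bash
python3 - <<'E'
from h import *
st()
E
```

```text
t5.72 rackpos [-127.5  -31.9   80.3] d 34.1 zY 0.009 F rack [-0.84  0.44 -0.03] q [ 0.31  0.55 -0.68  2.04  1.31  1.44 -0.97] gw 0.00
```

```bash
cat >> h.py <<'E'
def tcp(t,xb,xj,zj,xl=2.):
    ex=np.array([np.sin(t),np.cos(t)]);ez=np.array([-np.cos(t),np.sin(t)])
    B=np.array([min(xl,xb-98*np.sin(t)),12.]);return B+xj*ex+zj*ez
E
python3 - <<'E'
from h import *
xb=54.5;dt=np.radians(2);t=np.radians(28.6);d=np.radians(34.1)
ex=np.array([np.sin(t),np.cos(t)]);ez=np.array([-np.cos(t),np.sin(t)])
r=np.array([-127.5,80.3])-[2,12];xj,zj=r@ex,r@ez;print(xj,zj)
while t<np.radians(90):
    a=tcp(t,xb,xj,zj);b=tcp(t+dt,xb,xj,zj);v=b-a
    z=np.array([np.cos(d),-np.sin(d)]);x=np.array([-np.sin(d),-np.cos(d)])
    print(np.degrees(t).round(1),np.degrees(d).round(1),"pos",a.round(0),"x %.1f z %.1f"%(v@x,v@z));t+=dt;d+=dt
E
```

```text
-2.024358381577516 146.39344921526694
28.6 34.1 pos [-128.   80.] x -5.1 z -0.5
30.6 36.1 pos [-125.   85.] x -4.9 z -0.7
32.6 38.1 pos [-123.   89.] x -3.3 z -2.7
34.6 40.1 pos [-123.   93.] x -3.3 z -2.6
36.6 42.1 pos [-123.   98.] x -3.3 z -2.5
38.6 44.1 pos [-122.  102.] x -3.3 z -2.4
40.6 46.1 pos [-122.  106.] x -3.2 z -2.2
42.6 48.1 pos [-121.  110.] x -3.2 z -2.1
44.6 50.1 pos [-120.  113.] x -3.3 z -2.0
46.6 52.1 pos [-119.  117.] x -3.3 z -1.9
48.6 54.1 pos [-117.  120.] x -3.3 z -1.8
50.6 56.1 pos [-116.  124.] x -3.3 z -1.7
52.6 58.1 pos [-114.  127.] x -3.4 z -1.5
54.6 60.1 pos [-112.  130.] x -3.4 z -1.4
56.6 62.1 pos [-110.  133.] x -3.5 z -1.3
58.6 64.1 pos [-107.  136.] x -3.5 z -1.2
60.6 66.1 pos [-105.  139.] x -3.6 z -1.1
62.6 68.1 pos [-102.  141.] x -3.7 z -1.0
64.6 70.1 pos [-99. 143.] x -3.8 z -1.0
66.6 72.1 pos [-95. 146.] x -3.8 z -0.9
68.6 74.1 pos [-92. 148.] x -3.9 z -0.8
70.6 76.1 pos [-88. 149.] x -4.0 z -0.7
72.6 78.1 pos [-85. 151.] x -4.1 z -0.7
74.6 80.1 pos [-81. 153.] x -4.3 z -0.6
76.6 82.1 pos [-77. 154.] x -4.4 z -0.6
78.6 84.1 pos [-72. 155.] x -4.5 z -0.5
80.6 86.1 pos [-68. 156.] x -4.6 z -0.5
82.6 88.1 pos [-64. 157.] x -4.7 z -0.5
84.6 90.1 pos [-59. 158.] x -4.8 z -0.5
86.6 92.1 pos [-54. 158.] x -4.9 z -0.5
88.6 94.1 pos [-49. 158.] x -5.1 z -0.5
```

>>> apply_moves([
  {"x": -2.6, "y": 0, "z": -0.3, "ax": 0, "ay": 1, "az": 0, "gripper": 1},
  {"x": -2.5, "y": 0, "z": -0.3, "ax": 0, "ay": 1, "az": 0, "gripper": 1},
  {"x": -2.5, "y": 0, "z": -0.4, "ax": 0, "ay": 1, "az": 0, "gripper": 1},
  {"x": -2.5, "y": 0, "z": -0.4, "ax": 0, "ay": 1, "az": 0, "gripper": 1},
  {"x": -1.8, "y": 0, "z": -1.2, "ax": 0, "ay": 1, "az": 0, "gripper": 1},
])

```text
clock: 6.13
position: [0.5129, -0.1818, 0.0913]
ee_rot: [0.592, 0.681, -0.282, 0.324]
ft_force: [0.2, -0.5, -0.6]
grip_width: 0.003
grasp_force: 0.6
```

```bash
python3 - <<'E'
from h import *
st()
from workcell import camera
t=camera("top")["color"][:,:,::-1][70:250,330:470];s=camera("side")["color"][:,:,::-1][90:240,170:345]
C=np.zeros((585,796,3),np.uint8);C[:585,:396]=cv2.resize(t,(396,585));C[:343,396:]=cv2.resize(s,(400,343));cv2.imwrite("pics/c4.png",C)
E
```

```text
t6.13 rackpos [-122.4  -32.1   91.3] d 39.1 zY 0.008 F rack [ 0.52  0.14 -0.65] q [ 0.39  0.48 -0.71  2.03  1.24  1.36 -0.87] gw 0.00
```

View pics/c4.png

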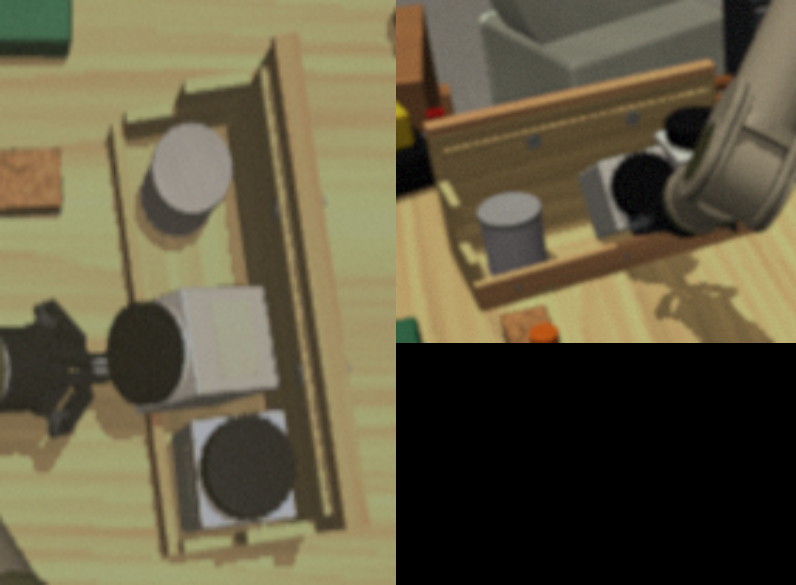

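>>> apply_moves([
  {"x": -2.0, "y": 0, "z": -1.3, "ax": 0, "ay": 1, "az": 0, "gripper": 1},
  {"x": -2.0, "y": 0, "z": -1.3, "ax": 0, "ay": 1, "az": 0, "gripper": 1},
  {"x": -2.0, "y": 0, "z": -1.3, "ax": 0, "ay": 1, "az": 0, "gripper": 1},
  {"x": -2.0, "y": 0, "z": -1.3, "ax": 0, "ay": 1, "az": 0, "gripper": 1},
  {"x": -2.0, "y": 0, "z": -1.3, "ax": 0, "ay": 1, "az": 0, "gripper": 1},
])

```text
clock: 6.65
position: [0.5134, -0.1827, 0.103]
ee_rot: [0.604, 0.695, -0.255, 0.294]
ft_force: [0.4, 1.7, -1.8]
grip_width: 0.004
grasp_force: 1.5
```

```bash
python3 - <<'E'
from h import *
st()
E
```

```text
t6.65 rackpos [-121.4  -31.8  103. ] d 44.1 zY 0.008 F rack [-1.59  0.65 -1.78] q [ 0.46  0.42 -0.74  2.02  1.15  1.29 -0.76] gw 0.00
```

>>> apply_moves([
  {"x": -2.0, "y": 0, "z": -1.3, "ax": 0, "ay": 1.2, "az": 0, "gripper": 1},
  {"x": -2.0, "y": 0, "z": -1.3, "ax": 0, "ay": 1.2, "az": 0, "gripper": 1},
  {"x": -2.0, "y": 0, "z": -1.2, "ax": 0, "ay": 1.2, "az": 0, "gripper": 1},
  {"x": -2.0, "y": 0, "z": -1.2, "ax": 0, "ay": 1.2, "az": 0, "gripper": 1},
  {"x": -2.0, "y": 0, "z": -1.2, "ax": 0, "ay": 1.2, "az": 0, "gripper": 1},
])

```text
clock: 7.07
position: [0.5138, -0.1854, 0.1145]
ee_rot: [0.616, 0.71, -0.223, 0.258]
ft_force: [-0.3, 4.5, -2.0]
grip_width: -0.003
grasp_force: 1.9
```

>>> apply_moves([
  {"x": -2.0, "y": 0, "z": -1.2, "ax": 0, "ay": 1.2, "az": 0, "gripper": 1},
  {"x": -2.0, "y": 0, "z": -1.2, "ax": 0, "ay": 1.2, "az": 0, "gripper": 1},
  {"x": -2.0, "y": 0, "z": -1.2, "ax": 0, "ay": 1.2, "az": 0, "gripper": 1},
  {"x": -2.0, "y": 0, "z": -1.2, "ax": 0, "ay": 1.2, "az": 0, "gripper": 1},
  {"x": -2.0, "y": 0, "z": -1.1, "ax": 0, "ay": 1.2, "az": 0, "gripper": 1},
])

```text
clock: 7.48
position: [0.5144, -0.1897, 0.1253]
ee_rot: [0.627, 0.722, -0.191, 0.22]
ft_force: [0.0, 4.0, -2.2]
grip_width: 0.001
grasp_force: 1.7
```

```bash
python3 - <<'E'
from h import *
st()
E
```

```text
t7.48 rackpos [-114.4  -31.7  125.3] d 56.1 zY 0.007 F rack [-4.01  0.56 -2.23] q [ 0.64  0.32 -0.8   1.97  0.92  1.16 -0.48] gw 0.00
```

>>> apply_moves([
  {"x": -2.1, "y": 0, "z": -1.0, "ax": 0, "ay": 1.2, "az": 0, "gripper": 1},
  {"x": -2.1, "y": 0, "z": -1.0, "ax": 0, "ay": 1.2, "az": 0, "gripper": 1},
  {"x": -2.1, "y": 0, "z": -0.9, "ax": 0, "ay": 1.2, "az": 0, "gripper": 1},
  {"x": -2.1, "y": 0, "z": -0.9, "ax": 0, "ay": 1.2, "az": 0, "gripper": 1},
  {"x": -2.1, "y": 0, "z": -0.8, "ax": 0, "ay": 1.2, "az": 0, "gripper": 1},
])

```text
clock: 7.9
position: [0.5154, -0.1958, 0.1349]
ee_rot: [0.636, 0.733, -0.158, 0.182]
ft_force: [-1.4, 5.0, 1.5]
grip_width: 0.001
grasp_force: 2.3
```

>>> apply_moves([
  {"x": -2.2, "y": 0, "z": -0.7, "ax": 0, "ay": 1.2, "az": 0, "gripper": 1},
  {"x": -2.2, "y": 0, "z": -0.7, "ax": 0, "ay": 1.2, "az": 0, "gripper": 1},
  {"x": -2.2, "y": 0, "z": -0.7, "ax": 0, "ay": 1.2, "az": 0, "gripper": 1},
  {"x": -2.2, "y": 0, "z": -0.6, "ax": 0, "ay": 1.2, "az": 0, "gripper": 1},
  {"x": -2.2, "y": 0, "z": -0.6, "ax": 0, "ay": 1.2, "az": 0, "gripper": 1},
])

```text
clock: 8.32
position: [0.5167, -0.2043, 0.1428]
ee_rot: [0.644, 0.741, -0.124, 0.144]
ft_force: [0.2, 4.1, 0.1]
grip_width: 0.003
grasp_force: 1.8
```

```bash
python3 - <<'E'
from h import *
st()
from workcell import camera
t=camera("top")["color"][:,:,::-1][70:250,330:470];s=camera("side")["color"][:,:,::-1][90:240,170:345]
C=np.zeros((585,796,3),np.uint8);C[:585,:396]=cv2.resize(t,(396,585));C[:343,396:]=cv2.resize(s,(400,343));cv2.imwrite("pics/c5.png",C)
E
```

```text
t8.32 rackpos [-99.6 -31.3 142.8] d 68.1 zY 0.006 F rack [-4.    0.72  0.13] q [ 0.81  0.28 -0.83  1.88  0.67  1.1  -0.17] gw 0.00
```

View pics/c5.png

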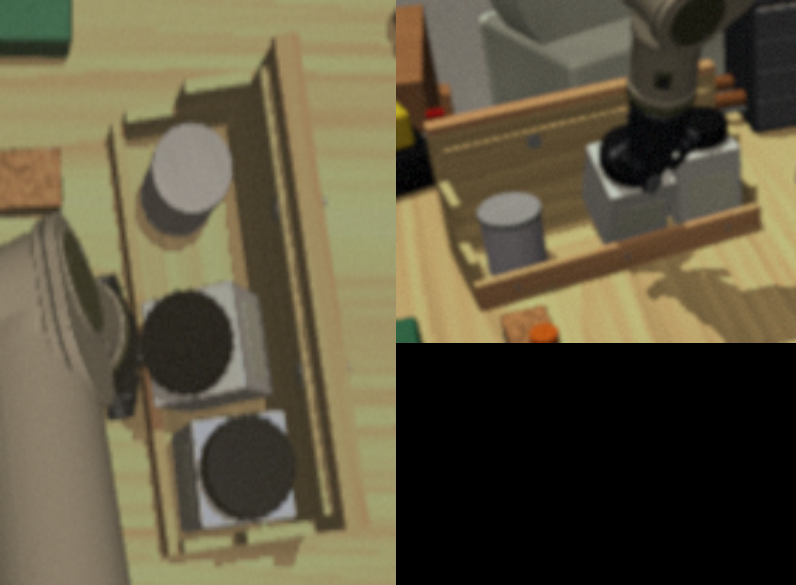

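>>> apply_moves([
  {"x": -2.3, "y": 0, "z": -0.6, "ax": 0, "ay": 1.1, "az": 0, "gripper": 1},
  {"x": -2.3, "y": 0, "z": -0.6, "ax": 0, "ay": 1.1, "az": 0, "gripper": 1},
  {"x": -2.3, "y": 0, "z": -0.5, "ax": 0, "ay": 1.1, "az": 0, "gripper": 1},
  {"x": -2.3, "y": 0, "z": -0.5, "ax": 0, "ay": 1.1, "az": 0, "gripper": 1},
  {"x": -2.3, "y": 0, "z": -0.5, "ax": 0, "ay": 1.1, "az": 0, "gripper": 1},
])

```text
clock: 8.83
position: [0.5178, -0.2146, 0.1489]
ee_rot: [0.649, 0.747, -0.094, 0.108]
ft_force: [0.9, 1.9, 1.1]
grip_width: -0.001
grasp_force: 0.9
```

>>> apply_moves([
  {"x": -2.4, "y": 0, "z": -0.5, "ax": 0, "ay": 1, "az": 0, "gripper": 1},
  {"x": -2.4, "y": 0, "z": -0.5, "ax": 0, "ay": 1, "az": 0, "gripper": 1},
  {"x": -2.4, "y": 0, "z": -0.4, "ax": 0, "ay": 1, "az": 0, "gripper": 1},
  {"x": -2.4, "y": 0, "z": -0.4, "ax": 0, "ay": 1, "az": 0, "gripper": 1},
  {"x": -2.4, "y": 0, "z": -0.4, "ax": 0, "ay": 1, "az": 0, "gripper": 1},
])

```text
clock: 9.25
position: [0.5192, -0.2263, 0.1537]
ee_rot: [0.653, 0.751, -0.065, 0.075]
ft_force: [-0.4, 0.5, -0.1]
grip_width: -0.001
grasp_force: 0.3
```

```bash
python3 - <<'E'
from h import *
st()
E
```

```text
t9.25 rackpos [-77.5 -31.7 153.7] d 78.6 zY 0.002 F rack [-0.54 -0.29 -0.06] q [ 0.94  0.32 -0.84  1.78  0.48  1.13  0.07] gw -0.00
```

>>> apply_moves([
  {"x": -2.5, "y": 0, "z": -0.4, "ax": 0, "ay": 1, "az": 0, "gripper": 1},
  {"x": -2.5, "y": 0, "z": -0.4, "ax": 0, "ay": 1, "az": 0, "gripper": 1},
  {"x": -2.5, "y": 0, "z": -0.4, "ax": 0, "ay": 1, "az": 0, "gripper": 1},
  {"x": -2.5, "y": 0, "z": -0.3, "ax": 0, "ay": 1, "az": 0, "gripper": 1},
  {"x": -2.5, "y": 0, "z": -0.3, "ax": 0, "ay": 1, "az": 0, "gripper": 1},
])

```text
clock: 9.67
position: [0.5209, -0.2381, 0.1575]
ee_rot: [0.655, 0.754, -0.037, 0.042]
ft_force: [0.0, 0.1, -0.6]
grip_width: 0.002
grasp_force: 0.0
```

>>> apply_moves([
  {"x": -2, "y": 0, "z": 0, "ax": 0, "ay": 1, "az": 0, "gripper": 1},
  {"x": -2, "y": 0, "z": 0, "ax": 0, "ay": 1, "az": 0, "gripper": 1},
  {"x": -2, "y": 0, "z": 0, "ax": 0, "ay": 1, "az": 0, "gripper": 1},
  {"x": 0, "y": 0, "z": 0, "ax": 0, "ay": 0, "az": 0, "gripper": 1},
  {"x": 0, "y": 0, "z": 0, "ax": 0, "ay": 0, "az": 0, "gripper": 1},
])

```text
clock: 10.08
position: [0.5217, -0.2439, 0.1579]
ee_rot: [0.656, 0.754, -0.02, 0.023]
ft_force: [0.7, -0.4, 0.3]
grip_width: 0.003
grasp_force: 0.0
```

```bash
python3 - <<'E'
from h import *
st()
E
```

```text
t10.08 rackpos [-59.6 -31.4 157.9] d 86.5 zY 0.001 F rack [0.45 0.67 0.27] q [ 1.02  0.39 -0.84  1.69  0.37  1.19  0.22] gw 0.00
```

>>> apply_moves([
  {"x": -1.5, "y": 0, "z": 0, "ax": 0, "ay": 1, "az": 0, "gripper": 1},
  {"x": -1.5, "y": 0, "z": 0, "ax": 0, "ay": 1, "az": 0, "gripper": 1},
  {"x": -1, "y": 0, "z": 0, "ax": 0, "ay": 1, "az": 0, "gripper": 1},
  {"x": -1, "y": 0, "z": 0, "ax": 0, "ay": 0, "az": 0, "gripper": 1},
  {"x": 0, "y": 0, "z": 0, "ax": 0, "ay": 0, "az": 0, "gripper": 1},
])

```text
clock: 10.5
position: [0.5224, -0.2492, 0.1581]
ee_rot: [0.656, 0.755, -0.003, 0.003]
ft_force: [-0.3, -0.1, -0.6]
grip_width: -0.0
grasp_force: 0.0
```

```bash
python3 - <<'E'
from h import *
st()
from workcell import camera
t=camera("top")["color"][:,:,::-1][70:250,330:470];s=camera("side")["color"][:,:,::-1][90:240,170:345]
C=np.zeros((585,796,3),np.uint8);C[:585,:396]=cv2.resize(t,(396,585));C[:343,396:]=cv2.resize(s,(400,343));cv2.imwrite("pics/c6.png",C)
E
```

```text
t10.50 rackpos [-54.3 -31.4 158.1] d 89.5 zY 0.000 F rack [ 0.11 -0.31 -0.64] q [ 1.04  0.41 -0.85  1.66  0.34  1.21  0.26] gw -0.00
```

View pics/c6.png

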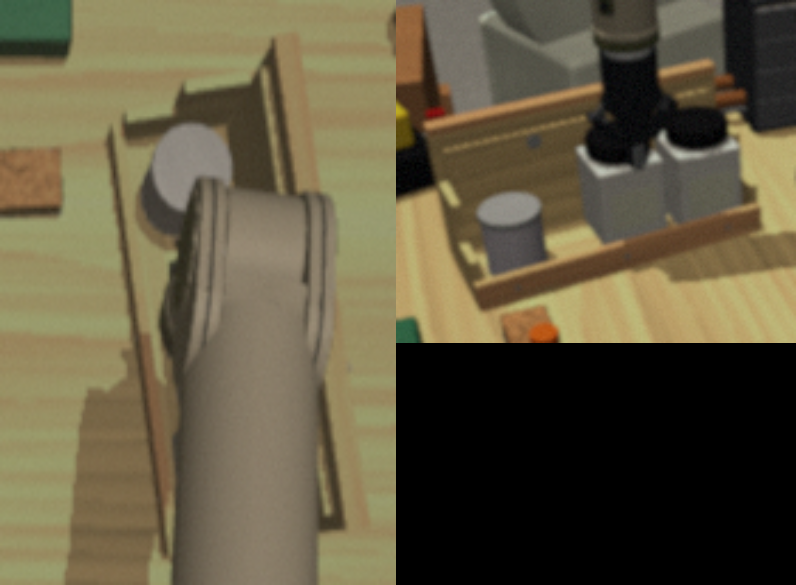

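>>> apply_moves([
  {"x": -0.8, "y": 0, "z": 0, "ax": 0, "ay": 0, "az": 0, "gripper": 1},
  {"x": -0.8, "y": 0, "z": 0, "ax": 0, "ay": 0, "az": 0, "gripper": 1},
  {"x": -0.8, "y": 0, "z": 0, "ax": 0, "ay": 0, "az": 0, "gripper": 1},
  {"x": -0.6, "y": 0, "z": 0, "ax": 0, "ay": 0, "az": 0, "gripper": 1},
  {"x": 0, "y": 0, "z": 0, "ax": 0, "ay": 0, "az": 0, "gripper": 1},
])

```text
clock: 11.02
position: [0.5229, -0.2517, 0.1583]
ee_rot: [0.656, 0.755, -0.003, 0.003]
ft_force: [0.5, -0.9, -0.7]
grip_width: -0.001
grasp_force: 0.0
```

>>> apply_moves([
  {"x": -0.5, "y": 0, "z": 0, "ax": 0, "ay": 0, "az": 0, "gripper": 1},
  {"x": -0.5, "y": 0, "z": 0, "ax": 0, "ay": 0, "az": 0, "gripper": 1},
  {"x": -0.5, "y": 0, "z": 0, "ax": 0, "ay": 0, "az": 0, "gripper": 1},
  {"x": 0, "y": 0, "z": 0, "ax": 0, "ay": 0, "az": 0, "gripper": 1},
  {"x": 0, "y": 0, "z": 0, "ax": 0, "ay": 0, "az": 0, "gripper": 1},
])

```text
clock: 11.43
position: [0.5231, -0.2531, 0.1583]
ee_rot: [0.656, 0.755, -0.003, 0.003]
ft_force: [-0.5, -0.0, 0.1]
grip_width: -0.004
grasp_force: 0.0
```

>>> apply_moves([
  {"x": -0.5, "y": 0, "z": 0, "ax": 0, "ay": 0, "az": 0, "gripper": 1},
  {"x": -0.5, "y": 0, "z": 0, "ax": 0, "ay": 0, "az": 0, "gripper": 1},
  {"x": -0.5, "y": 0, "z": 0, "ax": 0, "ay": 0, "az": 0, "gripper": 1},
  {"x": 0, "y": 0, "z": 0, "ax": 0, "ay": 0, "az": 0, "gripper": 1},
  {"x": 0, "y": 0, "z": 0, "ax": 0, "ay": 0, "az": 0, "gripper": 1},
])

```text
clock: 11.85
position: [0.5233, -0.2545, 0.1583]
ee_rot: [0.656, 0.755, -0.003, 0.003]
ft_force: [0.8, -0.3, 0.1]
grip_width: 0.001
grasp_force: 0.0
```

>>> apply_moves([
  {"x": -0.4, "y": 0, "z": 0, "ax": 0, "ay": 0, "az": 0, "gripper": 1},
  {"x": -0.4, "y": 0, "z": 0, "ax": 0, "ay": 0, "az": 0, "gripper": 1},
  {"x": -0.4, "y": 0, "z": 0, "ax": 0, "ay": 0, "az": 0, "gripper": 1},
  {"x": 0, "y": 0, "z": 0, "ax": 0, "ay": 0, "az": 0, "gripper": 1},
  {"x": 0, "y": 0, "z": 0, "ax": 0, "ay": 0, "az": 0, "gripper": 1},
])

```text
clock: 12.27
position: [0.5235, -0.2558, 0.1583]
ee_rot: [0.656, 0.755, -0.003, 0.003]
ft_force: [-0.1, 0.2, 0.9]
grip_width: 0.0
grasp_force: 0.0
```

>>> apply_moves([
  {"x": -0.5, "y": 0, "z": 0, "ax": 0, "ay": 0, "az": 0, "gripper": 1},
  {"x": -0.5, "y": 0, "z": 0, "ax": 0, "ay": 0, "az": 0, "gripper": 1},
  {"x": -0.5, "y": 0, "z": 0, "ax": 0, "ay": 0, "az": 0, "gripper": 1},
  {"x": -0.5, "y": 0, "z": 0, "ax": 0, "ay": 0, "az": 0, "gripper": 1},
  {"x": 0, "y": 0, "z": 0, "ax": 0, "ay": 0, "az": 0, "gripper": 1},
])

```text
clock: 12.68
position: [0.5238, -0.2578, 0.1583]
ee_rot: [0.656, 0.755, -0.003, 0.003]
ft_force: [0.0, -1.1, 0.3]
grip_width: -0.001
grasp_force: 0.0
```

>>> apply_moves([
  {"x": -0.4, "y": 0, "z": 0, "ax": 0, "ay": 0, "az": 0, "gripper": 1},
  {"x": -0.4, "y": 0, "z": 0, "ax": 0, "ay": 0, "az": 0, "gripper": 1},
  {"x": -0.4, "y": 0, "z": 0, "ax": 0, "ay": 0, "az": 0, "gripper": 1},
  {"x": 0, "y": 0, "z": 0, "ax": 0, "ay": 0, "az": 0, "gripper": 1},
  {"x": 0, "y": 0, "z": 0, "ax": 0, "ay": 0, "az": 0, "gripper": 1},
])

```text
clock: 13.1
position: [0.5239, -0.2589, 0.1583]
ee_rot: [0.656, 0.755, -0.003, 0.003]
ft_force: [-0.5, 0.4, 0.0]
grip_width: -0.002
grasp_force: 0.0
```

>>> apply_moves([
  {"x": -0.5, "y": 0, "z": 0, "ax": 0, "ay": 0, "az": 0, "gripper": 1},
  {"x": -0.5, "y": 0, "z": 0, "ax": 0, "ay": 0, "az": 0, "gripper": 1},
  {"x": -0.5, "y": 0, "z": 0, "ax": 0, "ay": 0, "az": 0, "gripper": 1},
  {"x": -0.5, "y": 0, "z": 0, "ax": 0, "ay": 0, "az": 0, "gripper": 1},
  {"x": 0, "y": 0, "z": 0, "ax": 0, "ay": 0, "az": 0, "gripper": 1},
])

```text
clock: 13.52
position: [0.5242, -0.2608, 0.1583]
ee_rot: [0.656, 0.755, -0.003, 0.003]
ft_force: [-0.1, 0.3, 0.3]
grip_width: 0.001
grasp_force: 0.2
```

```bash
python3 - <<'E'
from h import *
st()
E
```

```text
t13.52 rackpos [-42.6 -31.2 158.3] d 89.5 zY 0.000 F rack [-0.32 -0.11  0.3 ] q [ 1.05  0.43 -0.84  1.64  0.34  1.22  0.28] gw 0.00
```

Grasp force 0.2: contact just begins. Press in small steps.

>>> apply_moves([
  {"x": -0.4, "y": 0, "z": 0, "ax": 0, "ay": 0, "az": 0, "gripper": 1},
  {"x": -0.4, "y": 0, "z": 0, "ax": 0, "ay": 0, "az": 0, "gripper": 1},
  {"x": 0, "y": 0, "z": 0, "ax": 0, "ay": 0, "az": 0, "gripper": 1},
])

```text
clock: 13.77
position: [0.5243, -0.2609, 0.1583]
ee_rot: [0.656, 0.755, -0.003, 0.003]
ft_force: [-2.0, 4.0, 2.3]
grip_width: 0.003
grasp_force: 2.3
```

>>> apply_moves([
  {"x": -0.3, "y": 0, "z": 0, "ax": 0, "ay": 0, "az": 0, "gripper": 1},
  {"x": -0.3, "y": 0, "z": 0, "ax": 0, "ay": 0, "az": 0, "gripper": 1},
  {"x": 0, "y": 0, "z": 0, "ax": 0, "ay": 0, "az": 0, "gripper": 1},
])

```text
clock: 14.02
position: [0.5243, -0.2609, 0.1583]
ee_rot: [0.655, 0.755, -0.003, 0.002]
ft_force: [-3.2, 6.7, 2.5]
grip_width: 0.003
grasp_force: 3.4
```

>>> apply_moves([
  {"x": -0.3, "y": 0, "z": 0, "ax": 0, "ay": 0, "az": 0, "gripper": 1},
  {"x": -0.2, "y": 0, "z": 0, "ax": 0, "ay": 0, "az": 0, "gripper": 1},
  {"x": 0, "y": 0, "z": 0, "ax": 0, "ay": 0, "az": 0, "gripper": 1},
])

```text
clock: 14.27
position: [0.5243, -0.261, 0.1583]
ee_rot: [0.655, 0.755, -0.003, 0.002]
ft_force: [-3.0, 8.1, 4.3]
grip_width: -0.001
grasp_force: 4.3
```

>>> apply_moves([
  {"x": 0, "y": 0, "z": 0, "ax": 0, "ay": 0, "az": 0, "gripper": 1},
  {"x": 0, "y": 0, "z": 0, "ax": 0, "ay": 0, "az": 0, "gripper": 1},
  {"x": 0, "y": 0, "z": 0, "ax": 0, "ay": 0, "az": 0, "gripper": 1},
  {"x": 0, "y": 0, "z": 0, "ax": 0, "ay": 0, "az": 0, "gripper": 1},
  {"x": 0, "y": 0, "z": 0, "ax": 0, "ay": 0, "az": 0, "gripper": 1},
])

```text
clock: 14.68
position: [0.5243, -0.261, 0.1583]
ee_rot: [0.655, 0.755, -0.003, 0.002]
ft_force: [-4.1, 7.2, 4.9]
grip_width: -0.002
grasp_force: 4.3
```

>>> apply_moves([
  {"x": 0, "y": 0, "z": 0, "ax": 0, "ay": 0, "az": 0, "gripper": 1},
  {"x": 0, "y": 0, "z": 0, "ax": 0, "ay": 0, "az": 0, "gripper": 1},
  {"x": 0, "y": 0, "z": 0, "ax": 0, "ay": 0, "az": 0, "gripper": 1},
  {"x": 0, "y": 0, "z": 0, "ax": 0, "ay": 0, "az": 0, "gripper": 1},
  {"x": 0, "y": 0, "z": 0, "ax": 0, "ay": 0, "az": 0, "gripper": 1},
])

```text
clock: 15.1
position: [0.5243, -0.261, 0.1583]
ee_rot: [0.655, 0.755, -0.003, 0.002]
ft_force: [-5.2, 7.5, 4.4]
grip_width: 0.0
grasp_force: 4.3
```

```bash
python3 - <<'E'
from h import *
st()
E
```

```text
t15.10 rackpos [-42.4 -31.1 158.3] d 89.6 zY -0.001 F rack [-8.08 -4.23  4.35] q [ 1.05  0.43 -0.84  1.64  0.34  1.22  0.28] gw 0.00
```

```bash
python3 - <<'E'
from h import *
def bp(n,u,v,h):
    r=least_squares(lambda q:proj(n,[[q[0],q[1],h]])[0]-[u,v],[.5,-.2]).x
    w=np.r_[r,h]-O;return (w@X*1e3).round(1),(w@Y*1e3).round(1)
print(bp("top",330+187/2.829,70+342/3.25,.176))
print("jarb lid",bp("top",330+248/2.829,70+467/3.25,.170))
print("c6 lid left edge/finger tip front", bp("side",170+(638-396)/2.2857,90+165/2.2867,.147))
from workcell import camera
s=camera("side")["color"][:,:,::-1][110:205,240:345]
cv2.imwrite("pics/c7.png",cv2.resize(s,None,fx=6,fy=6,interpolation=cv2.INTER_CUBIC))
E
```

```text
(np.float64(-49.9), np.float64(-33.3))
jarb lid (np.float64(-3.5), np.float64(-148.3))
c6 lid left edge/finger tip front (np.float64(-49.3), np.float64(-35.3))
```

View pics/c7.png

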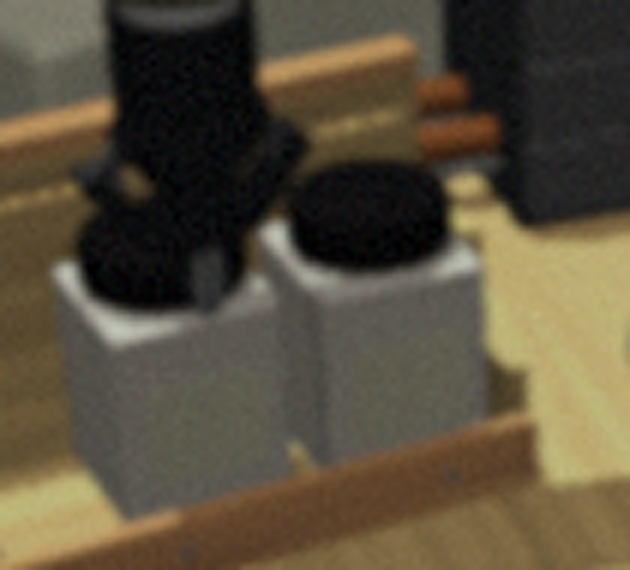

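```bash
python3 - <<'E'
from h import *
def bp(n,u,v,h):
    r=least_squares(lambda q:proj(n,[[q[0],q[1],h]])[0]-[u,v],[.5,-.2]).x
    w=np.r_[r,h]-O;return np.array([w@X*1e3,w@Y*1e3]).round(1)
c=lambda u,v:(240+u/6,110+v/6)
for nm,P in (("jar",[(56,266),(118,345),(280,300)]),("jarb",[(262,228),(325,302),(482,265)])):
    q=[bp("side",*c(*p),.138) for p in P];print(nm,q,np.linalg.norm(q[0]-q[1]),np.linalg.norm(q[1]-q[2]),np.degrees(np.arctan2(*(q[2]-q[1])[::1])),np.degrees(np.arctan2(*(q[0]-q[1])[::-1])))
q=[bp("side",*c(*p),h) for p,h in (((0,160),.2),((408,38),.2),((0,575),.042),((535,412),.042))];print(q)
E
```

```text
jar [array([56.9, 17.8]), array([-42. ,  17.1]), array([-37. , -76.6])] 98.9024772187229 93.83330965067788 176.9454914964315 0.40552452926605065
jarb [array([ 45.1, -99.6]), array([-50.4, -97.2]), array([ -52.5, -189.7])] 95.53015230805403 92.52383476704799 -178.69945436014382 -1.4395909229656947
[array([72.7, 37.1]), array([ 114.1, -223.9]), array([-78.4, 105. ]), array([ -62.7, -215.9])]
```

>>> apply_moves([
  {"x": 0.5, "y": 0, "z": 0, "ax": 0, "ay": 0, "az": 0, "gripper": 1},
  {"x": 0.5, "y": 0, "z": 0, "ax": 0, "ay": 0, "az": 0, "gripper": 1},
  {"x": 1, "y": 0, "z": 0, "ax": 0, "ay": 0, "az": 0, "gripper": 1},
  {"x": 2, "y": 0, "z": 0, "ax": 0, "ay": 0, "az": 0, "gripper": 1},
  {"x": 4, "y": 0, "z": 0, "ax": 0, "ay": 0, "az": 0, "gripper": 1},
])

```text
clock: 15.57
position: [0.5233, -0.2557, 0.1582]
ee_rot: [0.656, 0.754, -0.003, 0.004]
ft_force: [0.1, -0.3, -0.5]
grip_width: -0.002
grasp_force: 0.0
```

>>> apply_moves([
  {"x": 20, "y": 0, "z": 0, "ax": 0, "ay": 0, "az": 0, "gripper": 1},
  {"x": 30, "y": 0, "z": -10, "ax": 0, "ay": 0, "az": 0, "gripper": 1},
  {"x": 30, "y": 0, "z": -20, "ax": 0, "ay": 0, "az": 0, "gripper": 1},
  {"x": 30, "y": 0, "z": -20, "ax": 0, "ay": 0, "az": 0, "gripper": 1},
  {"x": 35, "y": 0, "z": -20, "ax": 0, "ay": 0, "az": 0, "gripper": 1},
])

```text
clock: 15.98
position: [0.5026, -0.1101, 0.2276]
ee_rot: [0.656, 0.754, -0.003, 0.003]
ft_force: [0.1, 0.1, 0.5]
grip_width: 0.001
grasp_force: 0.0
```

>>> apply_moves([
  {"x": 35, "y": 0, "z": -20, "ax": 0, "ay": 0, "az": 0, "gripper": 1},
  {"x": 35, "y": 0, "z": -10, "ax": 0, "ay": 0, "az": 0, "gripper": 1},
  {"x": 30, "y": 0, "z": 0, "ax": 0, "ay": 0, "az": 0, "gripper": 1},
  {"x": 0, "y": 0, "z": 0, "ax": 0, "ay": 0, "az": 0, "gripper": 1},
  {"x": 0, "y": 0, "z": 0, "ax": 0, "ay": 0, "az": 0, "gripper": 1},
])

```text
clock: 16.4
position: [0.489, -0.0099, 0.2565]
ee_rot: [0.655, 0.756, -0.003, 0.004]
ft_force: [0.8, -0.5, 0.3]
grip_width: -0.001
grasp_force: 0.0
```

```bash
python3 - <<'E'
from h import *
st()
from workcell import camera
t=camera("top")["color"][:,:,::-1][70:250,350:470];s=camera("side")["color"][:,:,::-1][100:230,170:345]
C=np.zeros((594,796,3),np.uint8);C[:,:396]=cv2.resize(t,(396,594),interpolation=cv2.INTER_CUBIC);C[:297,396:]=cv2.resize(s,(400,297),interpolation=cv2.INTER_CUBIC);cv2.imwrite("pics/c8.png",C)
E
```

```text
t16.40 rackpos [-295.9  -33.7  256.5] d 89.4 zY 0.001 F rack [0.61 0.73 0.33] q [ 0.92  0.11 -1.04  1.75  0.11  1.34 -0.01] gw -0.00
```

View pics/c8.png

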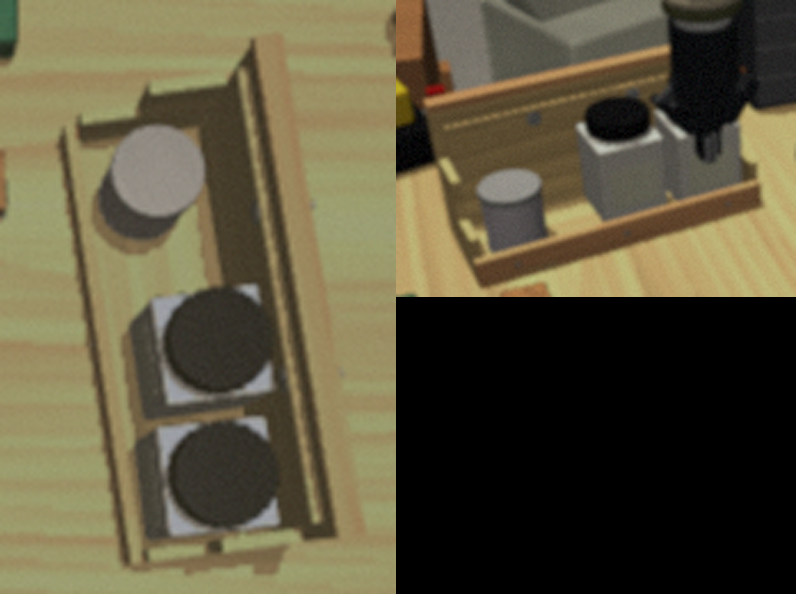

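```bash
python3 -c "
from workcell import *
print(hand_in())"
```

```text
the job is handed in; nothing more can be done
None
```

The jar is standing upright in its gap with its back square to the facing board. I pressed its top home at about 10 N for roughly a second, released it and handed the job in. The arm finished clear, and the neighbours looked unmoved in the last picture. The hand-in gave no pass or fail result.

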